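Send the checked retaining ring down the green slide

ROBOT

A 6-joint arm with a two-finger parallel gripper is mounted at the origin on the work surface. World frame = base frame: x ahead of the robot, y to its left, z up, the work surface at z = 0. Lengths are in mm, angles in rad, forces in N, time in s.
With the tool pointing down it reaches from about 400 to 825 mm from the base axis. Payload 7 kg.
Tool frame: the origin (TCP) lies on the centre line of the jaws, within the pads' length; the fingertips stand ctrl.tcp_to_tips ahead of it and the grasp point (between the pads) lies 8 mm behind it (ctrl.tcp_to_tips is the distance from the TCP to the fingertips, in mm); z points along the fingers, y is the direction in which the jaws open and shut (so a half turn about z gives the same grasp; the last joint's range is limited). The gripper opens to 85 mm and grips with 20 to 120 N. Pads are 22 mm wide; open, the fingers measure 114 mm over their backs; the gripper's body (76 mm by 85 mm) begins 54 mm behind the grasp point. The pads swing forward as they close: fully open they stand 13 mm farther back than shut.
Start: joints at [1.544, 0.359, 0.012, 0, -1.224, -0.288], TCP at [209.006, 641.803, 214.302] pointing down, gripper open.
Joint ranges: [-3.07, 3.07], [-1.43, 2.12], [-1.02, 1.25], [-3.03, 1.67], [-3.05, -0], [-3.03, 3.03]. Speed limits (rad/s): [2.39, 2.39, 3.01, 3.14, 3.14, 3.14].

INTERFACE

Orientations are given as a unit quaternion [x, y, z, w].
In Python, from bench import ctrl gives the robot as it stands.
- The arm moves only by the shell command python3 -m jog 'ROWS' [FORCE]. ROWS is JSON, a list of rows, each an object of numbers: "tx", "ty", "tz": the shift along the tool's x, y, z each as a share of 50 cm, from -1 to 1; "roll": the turn about the tool's z as a share of 30 degrees, from -1 to 1; "grip": the gripper command: -1 is fully open, 1 is shut, values between are in proportion. In form: [{"tx": .., "ty": .., "tz": .., "roll": .., "grip": ..}, ...]. A call has 1 to 8 rows; each row is the pose to reach, as a shift and turn from the pose commanded when the call began, along the tool's axes at that moment; what a row does not reach only later rows make up. A row lasts 1/10 s, in which the tool goes at most 50 mm and 8.59 degrees, less where a joint would pass 70% of its speed; a pose out of reach is approached as far as the arm can. A call with a number of a shift or a turn outside -1 to 1 is refused whole. A call with a gripper value outside its range is refused whole. The fingers move at their own pace and stop on an object; FORCE is the grip in N (left out, the last holds). Time passes only in rows, so rows that repeat a pose let the fingers close. It gives the time, the measured TCP pose, the force and the opening at its end, in the units of the state.
- ctrl.get_state(): the state, without advancing time (a new reading comes with each control period).
- ctrl.capture(name): name is "scene" or "top"; returns (picture, depth): 480x640x3 uint8, red, green, blue; 480x640 float32, mm along the optical axis (not along the pixel's ray), 0 where there is no reading.
- ctrl.camera_params(name): a dict with "intrinsics" (3x3 intrinsics, pixels), "T" (4x4, takes a point from camera to world coordinates). Camera axes: x right, y up, looking along -z (the intrinsics and any distortion apply to the point x, -y, -z); pixel columns grow to the right and rows downward; lengths in mm; the calibration is good to about 2 mm. A picture is of the moment at which its call begins. camera_params takes no time and is no camera call.
- ctrl.hand_in(): hands the job in, once; it reports no verdict.
Trained networks look in the newest picture that a camera, given by its name, has taken for a name from the list of things; names that differ only in an ending like _2 or _b are one class to them, and where a whole thing is asked for, a point or a joint stands for the part that bears it (a point fixed in the world has none). Each returns a list of dicts, best first, with "p" (0 to 1); they miss things now and then, are a little off and sometimes report something else, mostly with a low value. They report only what shows in the picture. A call takes as long as a camera call. They do not tell look-alikes from the thing itself.
- ctrl.search_frame(label, camera): "box" ([left, top, right, bottom] in pixels, round what is visible of it).
- ctrl.place_of(label, camera): "centre" ([column, row] in pixels: a listed point, or the origin of a listed thing).
The state is a dict: "t": time; "joints": joint angles; "joint_velocities": joint speeds; "joint_efforts": joint torques, N m; "position": TCP position; "tool_rot": TCP orientation; "wrist_force": force on the tool from outside, world axes, zero at the start; "moment": the same for the moment, N m; "finger_gap": opening from 0.0 (shut) to 1.0 (fully open).
Only numpy, scipy, OpenCV 4.12 (cv2) and the standard library are available. Lean on these libraries where they do the work, as an engineer would, in place of code of your own. Each camera call takes 0.05 s, during which the arm holds its last target.

TASK

The brass retaining ring has passed inspection, so it goes down the slide with the green rails and green stop, not the red one. Pick the ring up, lower it close over the upper half of the green slide's slope, hole upwards, and let go there so that it slides down by itself and comes to rest lying flat on the slope against the green stop; do not carry or push it down.

Things in the scene. Friction and masses are not known exactly. Their poses are not given: they have to be found in the camera images.
- retaining_ring_center (a point): The part to move: a bright brass ring lying flat, 44 mm across, 26 mm hole, 24 mm tall, 0.2 kg. This point: its centre, half-way up on the hole's axis; z is that axis. Look-alikes that stay, 80 mm or more from it centre to centre: a dark iron ring of the same size, a slim brass sleeve (26 mm across, 45 tall), a pewter spindle tip, a coral-red bead, a bone knob.
- green_slide_mid (a point): Fixed slippery aluminium slope with green rails and green stop. This point: middle of the sloping surface, 80 mm above the bench. x runs down the slope (28 degrees below level), y across, z square out of it. Surface: x -120 (upper end, nearer the robot, 136 mm above the bench) to +120 mm, 120 mm wide; rails beside it 8 mm wide, rising 8 mm. Upper half: x below 0.
- green_slide_stop (a point): Middle of the foot of the green stop bar's face, at the lower end of the green slope, on its surface (120 mm down the slope from the slope's middle); axes as there. The bar stands across the slope and rises 22 mm above the surface. A ring let go higher up slides here freely and rests against the bar with its centre 22 mm up the slope from this point and 12 mm off the surface.
- red_slide_mid (a point): The same kind of fixed slide with red rails and a red stop, for parts to be reworked; the same point, sizes and axes. Not used in this job.
Things that resemble listed ones, but are neither listed nor needed, are in the scene too. What is shaped like the part that bears retaining_ring_center but orange or purple is not meant.

How it is judged (in metres and radians):
On the way:
1. the ring, still held in the fingers, is low over the upper half of the green slide (its centre within 55 mm of the surface) (contact force between the fingers and retaining_ring above 0.3 N and x of retaining_ring_center in the frame of green_slide_mid between -0.13 and 0.01 m and y of retaining_ring_center in the frame of green_slide_mid between -0.06 and 0.06 m and z of retaining_ring_center in the frame of green_slide_mid below 0.055 m), for 0.1 s.
At the end, for the whole second after the job is handed in: The brass ring is let go and at rest on the green slide: lying flat on the slope (within 10 degrees), between the rails, its centre within 15 mm of where it lies against the stop (x of retaining_ring_center in the frame of green_slide_mid between 0.083 and 0.113 m and y of retaining_ring_center in the frame of green_slide_mid between -0.06 and 0.06 m and z of retaining_ring_center in the frame of green_slide_mid below 0.022 m and angle between the z axis of retaining_ring_center and the z axis of green_slide_mid, either way round below 0.18 rad and linear speed of retaining_ring below 0.02 m/s); the robot touches nothing.
It fails at once if the fingers touch the ring while it is down on the lower half of the green slide (more than 30 mm below the middle): it must slide there by itself (contact force between the fingers and retaining_ring above 0.3 N and x of retaining_ring_center in the frame of green_slide_mid between 0.03 and 0.13 m and y of retaining_ring_center in the frame of green_slide_mid between -0.06 and 0.06 m and z of retaining_ring_center in the frame of green_slide_mid below 0.05 m).
It also fails if it takes over 35 s, if anything falls off the work surface, if the arm or the gripper's body presses on something with over 40 N, if the wrist force passes 120 N, or if a joint passes its speed limit or range.

## Working session

There is one attempt and no reset: what is moved stays moved. The work goes in short steps, Python scripts to look and compute and a shell command to move; the robot and the scene stay as the last step left them, time stands still between calls to the robot, and variables do not carry over. Pictures are saved under pics/ and viewed, and the job is handed in when it is done.

```bash
ls; mkdir -p pics
cat > h.py <<'E'
import numpy as np, cv2
from bench import ctrl
def cap(n,f=None):
    im,d=ctrl.capture(n)
    np.savez('/tmp/%s.npz'%n,im=im,d=d)
    if f: cv2.imwrite('pics/'+f,im[:,:,::-1])
    return im,d
def w(n,d,u,v):
    p=ctrl.camera_params(n);K=np.array(p['intrinsics']);T=np.array(p['T'])
    u=np.asarray(u,float);v=np.asarray(v,float)
    z=d[v.astype(int),u.astype(int)]
    P=np.stack([(u-K[0,2])/K[0,0]*z,-(v-K[1,2])/K[1,1]*z,-z,np.ones_like(z)],-1)
    return (P@T.T)[...,:3]
E
python3 - <<'E'
from h import *
for n in("scene","top"):
    cap(n,n+'1.png')
    p=ctrl.camera_params(n);print(p)
    for l in("retaining_ring_center","green_slide_mid","green_slide_stop","red_slide_mid"):
        print(l,ctrl.place_of(l,n)[:8])
s=ctrl.get_state();print(s,ctrl.tcp_to_tips)
E
```

```text
pics
{'intrinsics': array([[567.58572031,   0.        , 320.36534963],
       [  0.        , 567.58572031, 242.74161789],
       [  0.        ,   0.        ,   1.        ]]), 'T': array([[ 6.81771830e-01, -5.08200920e-01,  5.26230935e-01,
         1.04657637e+03],
       [ 7.31532132e-01,  4.66783607e-01, -4.96964590e-01,
        -4.84992369e+02],
       [ 6.92188747e-03,  7.23771296e-01,  6.90005216e-01,
         7.70193570e+02],
       [ 0.00000000e+00,  0.00000000e+00,  0.00000000e+00,
         1.00000000e+00]])}
retaining_ring_center [{'centre': [269.7, 221.2], 'p': 0.94}, {'centre': [263.6, 262.9], 'p': 0.88}, {'centre': [216.9, 241.5], 'p': 0.6}]
green_slide_mid [{'centre': [172.0, 354.6], 'p': 0.65}, {'centre': [264.7, 262.1], 'p': 0.42}]
green_slide_stop [{'centre': [224.2, 416.5], 'p': 0.66}]
red_slide_mid [{'centre': [421.4, 190.3], 'p': 0.83}]
{'intrinsics': array([[514.77933408,   0.        , 317.79881232],
       [  0.        , 514.77933408, 241.88421179],
       [  0.        ,   0.        ,   1.        ]]), 'T': array([[ 1.28782790e-02,  9.93777319e-01, -1.10638105e-01,
[... 513 characters left out ...]
]
{'t': 0.5, 'joints': array([ 1.54407594e+00,  3.58599425e-01,  1.18978089e-02,  3.07954647e-06,
       -1.22410989e+00, -2.88116136e-01]), 'joint_velocities': array([ 0.00035962, -0.00171776,  0.00089366,  0.00161245, -0.00067503,
        0.00207698]), 'joint_efforts': array([ 1.31231158e-03, -5.82397127e+01,  2.93423939e+01,  6.93667173e+00,
       -1.13795173e-03, -3.53223136e-06]), 'position': array([209.02267489, 641.79342528, 214.3022158 ]), 'tool_rot': array([ 9.87635392e-01, -1.56768401e-01,  2.42515005e-06,  7.33780777e-06]), 'wrist_force': array([-0.11830582, -0.21104015, -0.52485679]), 'moment': array([ 0.01715487, -0.01167674,  0.03910166]), 'finger_gap': 1.000422855034534} 11.0
```

View pics/scene1.png

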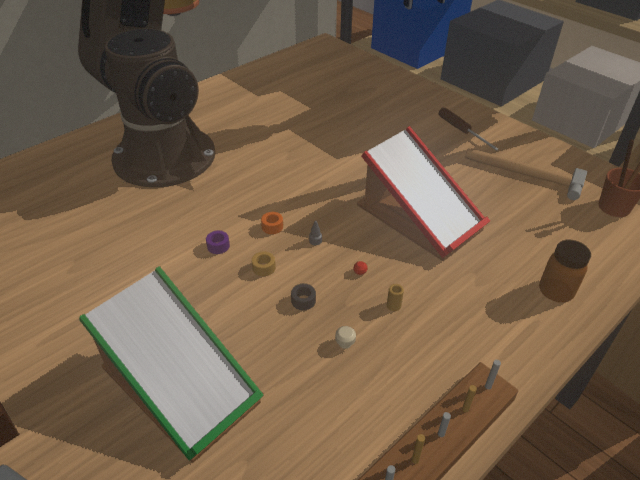

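View pics/top1.png

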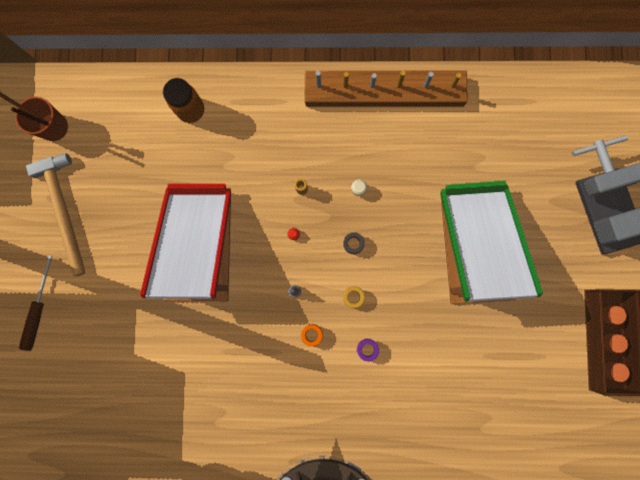

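The top view shows the brass ring at (354,297). Things that could be mistaken for it are the orange ring (312,335), purple ring (368,350), dark iron ring (354,243) and brass sleeve (301,187). The green slide is at about (490,243) and the red one at (187,243). By the description, the one I want is the ring at (354,297), which is (264,263) in the scene view. Next I'll check it in a crop and measure it.

Run:
```python
from h import *
D={n:np.load(f'/tmp/{n}.npz') for n in('scene','top')}
im=D['top']['im'][270:370,290:390];im2=D['scene']['im'][200:320,200:330]
cv2.imwrite('pics/crop1.png',np.hstack([cv2.resize(im,(400,400)),cv2.resize(im2,(400,400))])[:,:,::-1])
for n,(u0,v0,r) in {'top':(354,297,16),'scene':(264,263,20)}.items():
    d=D[n]['d'];U,V=np.meshgrid(range(u0-r,u0+r+1),range(v0-r,v0+r+1));U=U.ravel();V=V.ravel()
    P=w(n,d,U,V);m=(P[:,2]>19)&(P[:,2]<35)
    Q=P[m];print(n,len(Q),Q.min(0),Q.max(0),(Q.min(0)+Q.max(0))/2,np.median(Q[:,2]), cv2.minEnclosingCircle(Q[:,:2].astype(np.float32)))
    print('bench z',np.median(P[(P[:,2]<10),2]))
# slide planes
a=np.radians(28)
for n,poly in {'top':[(458,205),(505,205),(525,285),(475,285)],'scene':[(110,320),(155,290),(235,385),(195,430)]}.items():
    d=D[n]['d'];mk=np.zeros(d.shape,np.uint8);cv2.fillPoly(mk,[np.array(poly)],1);V,U=np.nonzero(mk);ok=d[V,U]>0;P=w(n,d,U[ok],V[ok])
    c=np.median(P,0);g=P[np.abs(P[:,2]-c[2])<80]
    A=np.c_[g[:,:2],np.ones(len(g))];k=np.linalg.lstsq(A,g[:,2],rcond=None)[0]
    print(n,'plane',k,'slope deg',np.degrees(np.arctan(np.hypot(*k[:2]))),'dir deg',np.degrees(np.arctan2(-k[1],-k[0])),'resid',np.std(A@k-g[:,2]))
    # green corner pts: all green pixels
    hsv=cv2.cvtColor(D[n]['im'],cv2.COLOR_RGB2HSV);gm=cv2.inRange(hsv,(45,120,40),(80,255,255))
    nc,lab,st,ce=cv2.connectedComponentsWithStats(gm);i=1+np.argmax(st[1:,4]);V,U=np.nonzero(lab==i);ok=d[V,U]>0;P=w(n,d,U[ok],V[ok]);P=P[P[:,2]>20]
    r=cv2.minAreaRect(P[:,:2].astype(np.float32));print('rail rect',r,P.min(0),P.max(0))
    u,v={'top':(487.8,242.1),'scene':(172,354.6)}[n];print('mid net',w(n,d,[u],[v]))
```

```text
top 239 [417.99997171 -76.41747108  19.043267  ] [460.29764381 -34.05044873  28.22655917] [439.14880776 -55.2339599   23.63491308] 23.69980817523856 ((439.1441650390625, -54.822479248046875), 21.619203567504883)
bench z -0.3511477402832952
scene 274 [416.25769774 -78.25771288  19.04524287] [461.35822053 -34.69563867  29.73078413] [438.80795913 -56.47667577  24.3880135 ] 24.847574214670544 ((438.8646545410156, -55.568870544433594), 23.50933265686035)
bench z 1.5683373221721126
top plane [-5.29320245e-01 -3.89269551e-02  3.57355068e+02] slope deg 27.957113440047685 dir deg 4.206040530063375 resid 1.6438847634259723
rail rect ((555.2659912109375, -308.2598571777344), (234.0431671142578, 138.04432678222656), 4.240997791290283) [ 434.71591987 -384.87851074   20.03981563] [ 675.02856822 -232.69446926  144.98915659]
mid net [[ 545.7004289  -309.78891075   79.00255784]]
scene plane [-5.29303525e-01 -4.10027502e-02  3.57572699e+02] slope deg 27.963354162401494 dir deg 4.429598516293828 resid 1.635535550230978
rail rect ((573.7716674804688, -308.6744079589844), (198.98049926757812, 135.42654418945312), 4.455606460571289) [ 479.40913367 -381.47894103   20.49274969] [ 676.75790821 -235.43078506  129.19198799]
mid net [[ 547.21687806 -308.35698375   80.63580801]]
```

View pics/crop1.png

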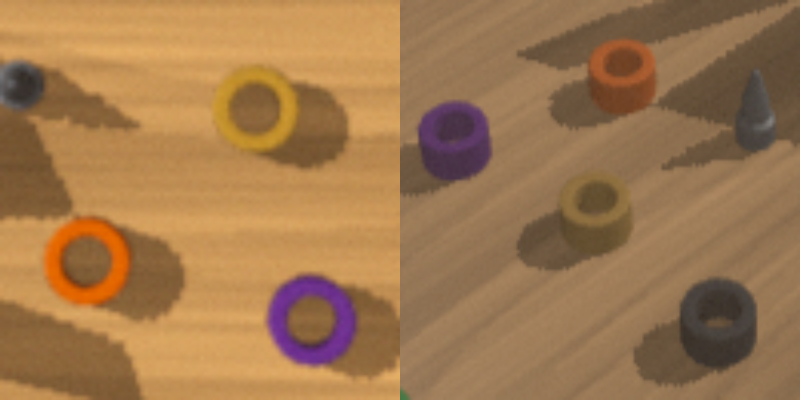

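The crop confirms the plain brass ring: left panel at about (255,108), right panel at (597,212), distinct from the orange, purple and iron rings. Its centre is (439, -55, 12), with the top measured at 24 mm and about 43 mm across. The green slide's middle is about (546.7, -309, 80), the slope is 28.0° and the heading 4.3°, which all match the description. Next I'll work out the shifts.

```bash
cat >> h.py <<'E'
from scipy.spatial.transform import Rotation as R
def go(p,yaw=None):
    s=ctrl.get_state();r=R.from_quat(s['tool_rot']).as_matrix();d=r.T@(np.array(p)-s['position'])
    x=np.degrees(np.arctan2(r[1,0],r[0,0]))
    print('t',s['t'],'pos',s['position'].round(1),'yaw',x.round(2),'gap',round(s['finger_gap'],3),'F',s['wrist_force'].round(1),'tips',ctrl.tcp_to_tips);print('tx ty tz',(d/500).round(4),'roll',None if yaw is None else -(yaw-x)/30)
E
python3 -c "
from h import *
go([480,300,214],4.3)"
```

```text
t 0.5 pos [209.  641.8 214.3] yaw -18.04 gap 1.0 F [-0.1 -0.2 -0.5] tips 11.0
tx ty tz [7.270e-01 4.822e-01 6.000e-04] roll -0.7446248080793298
```

```bash
python3 -m jog '[{"tx":0.08,"ty":0.053,"tz":0,"roll":-0.25,"grip":-1},{"tx":0.16,"ty":0.106,"tz":0,"roll":-0.5,"grip":-1},{"tx":0.24,"ty":0.16,"tz":0,"roll":-0.745,"grip":-1},{"tx":0.32,"ty":0.212,"tz":0,"roll":-0.745,"grip":-1},{"tx":0.4,"ty":0.265,"tz":0,"roll":-0.745,"grip":-1},{"tx":0.48,"ty":0.318,"tz":0,"roll":-0.745,"grip":-1},{"tx":0.56,"ty":0.37,"tz":0,"roll":-0.745,"grip":-1},{"tx":0.62,"ty":0.41,"tz":0,"roll":-0.745,"grip":-1}]' 40; python3 -c "
from h import *
go([439,-55.3,150],4.3)"
```

```text
t: 1.3
position: [441.5, 348.7, 214.7]
tool_rot: [0.999, 0.037, 0.0, -0.0]
wrist_force: [0.4, -0.0, 0.1]
finger_gap: 1.0
t 1.3 pos [441.5 348.7 214.7] yaw 4.27 gap 1.0 F [ 0.4 -0.   0.1] tips 11.0
tx ty tz [-0.0652  0.8055  0.1291] roll -0.0009491122009287996
```

```bash
python3 -m jog '[{"tx":-0.01,"ty":0.1,"tz":0,"roll":0,"grip":-1},{"tx":-0.02,"ty":0.2,"tz":0,"roll":0,"grip":-1},{"tx":-0.03,"ty":0.3,"tz":0,"roll":0,"grip":-1},{"tx":-0.04,"ty":0.4,"tz":0,"roll":0,"grip":-1},{"tx":-0.05,"ty":0.5,"tz":0,"roll":0,"grip":-1},{"tx":-0.06,"ty":0.6,"tz":0.03,"roll":0,"grip":-1},{"tx":-0.065,"ty":0.7,"tz":0.08,"roll":0,"grip":-1},{"tx":-0.065,"ty":0.79,"tz":0.129,"roll":0,"grip":-1}]'; python3 -c "
from h import *
go([439,-55.3,60],4.3)"
```

```text
t: 2.1
position: [437.0, -37.6, 155.3]
tool_rot: [0.999, 0.038, 0.002, -0.0]
wrist_force: [0.8, 0.1, -0.5]
finger_gap: 0.999
t 2.1 pos [437.  -37.6 155.3] yaw 4.34 gap 0.999 F [ 0.8  0.1 -0.5] tips 11.0
tx ty tz [0.0006 0.0358 0.1907] roll 0.0012554518274194848
```

```bash
python3 -m jog '[{"tx":0,"ty":0.015,"tz":0,"roll":0,"grip":-1},{"tx":0,"ty":0.015,"tz":0,"roll":0,"grip":-1},{"tx":0,"ty":0.015,"tz":0,"roll":0,"grip":-1}]'; python3 -c "
from h import *
go([439,-55.3,14],4.3)
cap('top','top2.png');im=np.load('/tmp/top.npz')['im'];cv2.imwrite('pics/c2.png',cv2.resize(im[220:380,260:460],(800,640))[:600,:,::-1])"
```

```text
t: 2.4
position: [438.1, -43.1, 155.5]
tool_rot: [0.999, 0.037, 0.001, -0.0]
wrist_force: [0.1, 0.8, 0.2]
finger_gap: 0.998
t 2.4 pos [438.1 -43.1 155.5] yaw 4.29 gap 0.998 F [0.1 0.8 0.2] tips 11.0
tx ty tz [-0.0005  0.0245  0.283 ] roll -0.0004071868064202159
```

View pics/c2.png

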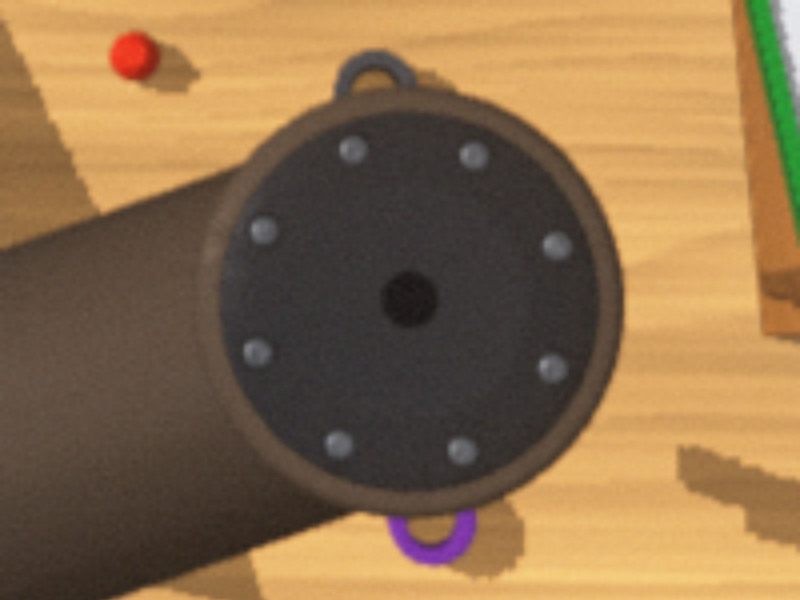

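The arm hides the ring from above; only the iron ring at (375,75) and the purple ring at (432,530) show at its edges. I'll trim sideways and lower part way.

```bash
python3 -m jog '[{"tx":0,"ty":0.024,"tz":0,"roll":0,"grip":-1},{"tx":0,"ty":0.024,"tz":0.05,"roll":0,"grip":-1},{"tx":0,"ty":0.024,"tz":0.1,"roll":0,"grip":-1},{"tx":0,"ty":0.024,"tz":0.15,"roll":0,"grip":-1},{"tx":0,"ty":0.024,"tz":0.19,"roll":0,"grip":-1},{"tx":0,"ty":0.024,"tz":0.19,"roll":0,"grip":-1},{"tx":0,"ty":0.024,"tz":0.19,"roll":0,"grip":-1}]'; python3 -c "
from h import *
go([439,-55.3,14],4.3)
cap('scene','s3.png');im=np.load('/tmp/scene.npz')['im'];cv2.imwrite('pics/c3.png',cv2.resize(im[160:310,170:370],(800,600))[:,:,::-1])"
```

```text
t: 3.15
position: [438.9, -55.0, 60.4]
tool_rot: [0.999, 0.038, -0.0, 0.0]
wrist_force: [0.6, -0.2, 0.8]
finger_gap: 0.997
t 3.15 pos [438.9 -55.   60.4] yaw 4.4 gap 0.997 F [ 0.6 -0.2  0.8] tips 11.0
tx ty tz [0.0002 0.0005 0.0928] roll 0.0032693924467420625
```

View pics/c3.png

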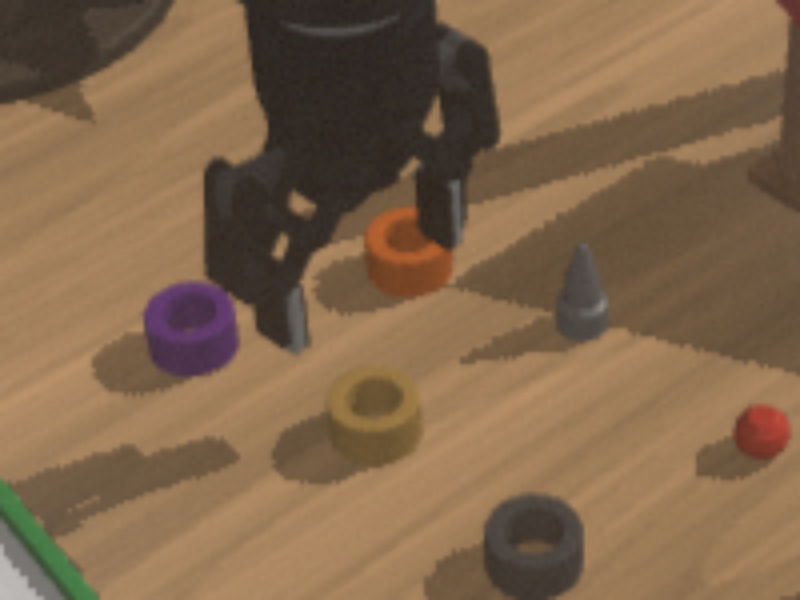

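The open jaws straddle the brass ring (375,415 in the crop), one finger on each side, and nothing is in the way. I'll go down to 14 mm and close.

```bash
python3 -m jog '[{"tx":0,"ty":0,"tz":0.04,"roll":0,"grip":-1},{"tx":0,"ty":0,"tz":0.07,"roll":0,"grip":-1},{"tx":0,"ty":0,"tz":0.092,"roll":0,"grip":-1},{"tx":0,"ty":0,"tz":0.092,"roll":0,"grip":-1}]' 40 && python3 -m jog '[{"tx":0,"ty":0,"tz":0,"roll":0,"grip":1},{"tx":0,"ty":0,"tz":0,"roll":0,"grip":1},{"tx":0,"ty":0,"tz":0,"roll":0,"grip":1},{"tx":0,"ty":0,"tz":0,"roll":0,"grip":1},{"tx":0,"ty":0,"tz":0,"roll":0,"grip":1},{"tx":0,"ty":0,"tz":0,"roll":0,"grip":1},{"tx":0,"ty":0,"tz":0,"roll":0,"grip":1},{"tx":0,"ty":0,"tz":0,"roll":0,"grip":1}]' 40
```

```text
t: 3.6
position: [438.6, -55.3, 14.0]
tool_rot: [0.999, 0.038, -0.0, 0.0]
wrist_force: [-0.8, -0.7, 0.6]
finger_gap: 0.996
t: 4.4
position: [438.4, -55.4, 13.9]
tool_rot: [0.999, 0.038, -0.0, 0.0]
wrist_force: [-0.4, -0.3, 0.3]
finger_gap: 0.003
```

The gap reads 0.003, so the fingers shut on nothing, when a held ring should give about 0.52. I'll look.

```bash
python3 -c "
from h import *
print(ctrl.get_state()['finger_gap'])
cap('scene','s4.png');im=np.load('/tmp/scene.npz')['im'];cv2.imwrite('pics/c4.png',cv2.resize(im[185:335,170:370],(800,600))[:,:,::-1])"
```

```text
0.0028282502451861735
```

View pics/c4.png

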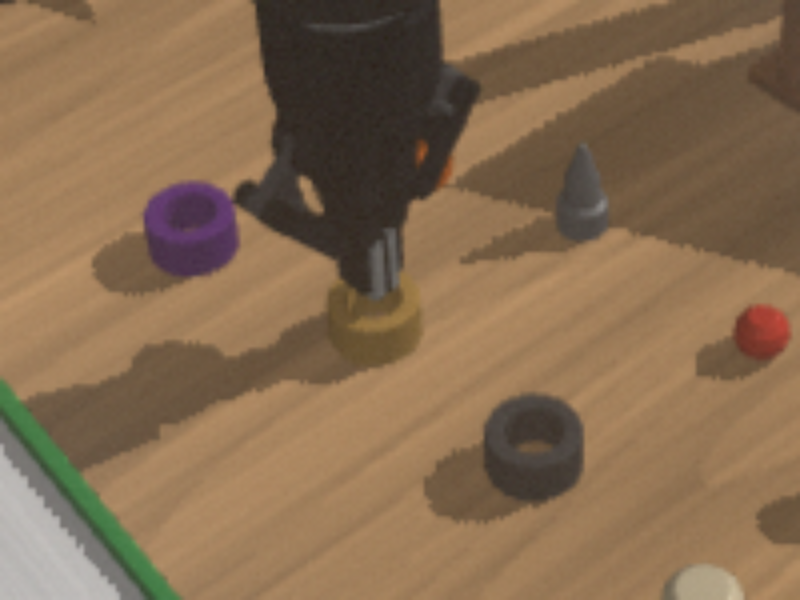

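Run:
```python
from h import *
d=np.load('/tmp/scene.npz')['d'];im=np.load('/tmp/scene.npz')['im']
print(im.shape,(d>0).mean())
for u in(258,262,264,267,270):
    for v in range(238,274,3):
        print(u,v,im[v,u],w('scene',d,[u],[v])[0].round(1))
cv2.imwrite('pics/c5.png',cv2.resize(im[225:285,225:305],(800,600),interpolation=cv2.INTER_NEAREST)[:,:,::-1])
```

```text
(480, 640, 3) 0.9959407552083334
258 238 [56 47 39] [448.1 -69.3  93.3]
258 241 [54 45 36] [446.5 -68.8  84.6]
258 244 [51 43 34] [447.  -69.8  78.4]
258 247 [55 47 41] [443.7 -68.1  67.5]
258 250 [55 46 38] [442.3 -67.7  58.8]
258 253 [56 47 39] [443.1 -68.9  52.7]
258 256 [58 50 41] [442.  -68.8  44.1]
258 259 [121  95  58] [425.6 -58.2  17. ]
258 262 [94 76 46] [425.  -58.4   8.7]
258 265 [110  89  53] [444.3 -72.2  24.9]
258 268 [104  84  54] [446.4 -74.4  20.1]
258 271 [103  80  46] [446.8 -75.3  13.2]
262 238 [52 47 38] [450.3 -62.4  90.5]
262 241 [56 46 42] [451.7 -64.   85.2]
262 244 [57 50 41] [451.7 -64.5  78.2]
262 247 [76 72 67] [444.6 -60.1  63. ]
262 250 [74 69 64] [445.9 -61.6  57.3]
262 253 [65 59 54] [444.1 -60.9  48. ]
262 256 [64 56 52] [445.5 -62.5  42.5]
262 259 [95 85 69] [426.7 -49.9  12.2]
262 262 [106  84  52] [426.8 -50.6   4.6]
262 265 [147 117  68] [448.  -66.1  23.5]
262 268 [114  90  56] [453.7 -70.7  23.2]
262 271 [104  83  48] [453.  -70.8  14.7]
264 238 [54 46 38] [449.9 -57.9  87.3]
264 241 [57 48 43] [449.7 -58.3  80.1]
264 244 [57 51 43] [453.9 -61
[... 656 characters left out ...]
]
267 259 [101  81  49] [432.  -42.2  10.8]
267 262 [102  80  49] [435.1 -45.    7. ]
267 265 [152 119  68] [455.8 -60.4  25.4]
267 268 [104  83  49] [457.6 -62.3  20.3]
267 271 [105  84  49] [458.3 -63.4  13.6]
270 238 [56 45 38] [451.3 -45.9  80.7]
270 241 [88 71 55] [390.4  -1.5   2.4]
270 244 [98 79 60] [443.7 -41.2  57.5]
270 247 [96 80 64] [443.8 -41.9  50.5]
270 250 [87 71 56] [441.9 -40.9  40.8]
270 253 [147 117  70] [435.  -36.4  25. ]
270 256 [151 119  70] [439.3 -40.1  22.8]
270 259 [113  88  51] [446.6 -46.   24.3]
270 262 [145 114  65] [452.6 -50.9  24.3]
270 265 [149 116  65] [460.9 -57.5  27.2]
270 268 [115  91  53] [462.3 -59.   21.5]
270 271 [114  88  54] [458.7 -56.9   9.3]
```

View pics/c5.png

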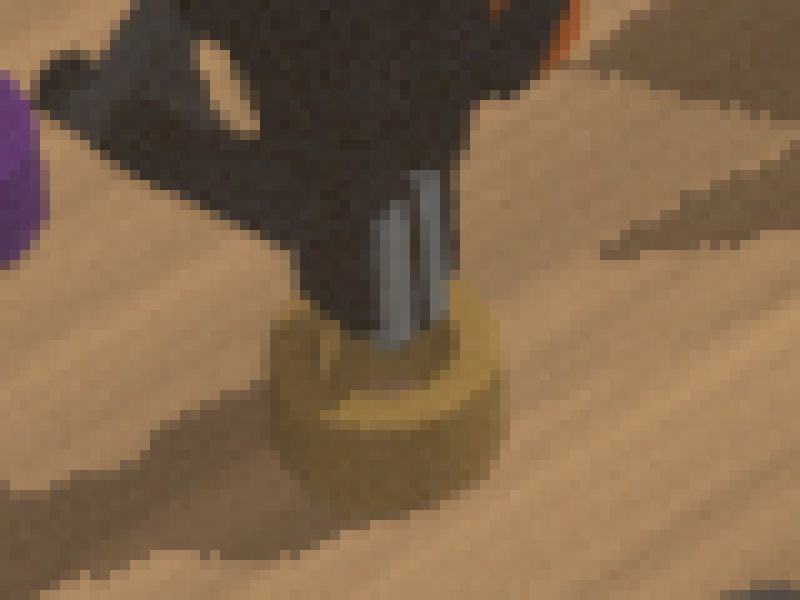

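The picture shows the shut pads about 13 mm above the ring. Depth puts the tips near z = 37, although the reported TCP z of 14 would put them at 3. So the reported height and the cameras disagree by about 34 mm; x and y agree, and the ring hasn't moved. I'll open the fingers, then compare again at this height before trusting either.

```bash
python3 -m jog '[{"tx":0,"ty":0,"tz":0,"roll":0,"grip":-1},{"tx":0,"ty":0,"tz":0,"roll":0,"grip":-1},{"tx":0,"ty":0,"tz":0,"roll":0,"grip":-1},{"tx":0,"ty":0,"tz":0,"roll":0,"grip":-1},{"tx":0,"ty":0,"tz":0,"roll":0,"grip":-1},{"tx":0,"ty":0,"tz":0,"roll":0,"grip":-1},{"tx":0,"ty":0,"tz":0,"roll":0,"grip":-1}]'
python3 - <<'E'
from h import *
s=ctrl.get_state();print(s['joints'].round(3),s['finger_gap'],s['position'])
im,d=cap('scene','s5.png')
cv2.imwrite('pics/c6.png',cv2.resize(im[195:295,200:330],(780,600),interpolation=cv2.INTER_NEAREST)[:,:,::-1])
V,U=np.mgrid[180:300,200:330];P=w('scene',d,U.ravel(),V.ravel());r=im[V.ravel(),U.ravel()].astype(int)
m=(r.max(1)<75)&(abs(P[:,0]-439)<40)&(abs(P[:,1]+55)<75)&(P[:,2]>5)
for a,b in((-130,-80),(-80,-30),(-30,20)):
    q=P[m&(P[:,1]>a)&(P[:,1]<b)];
    if len(q): i=np.argsort(q[:,2])[:8];print(a,b,q[i].round(1).tolist())
E
```

```text
t: 5.15
position: [438.4, -55.4, 13.9]
tool_rot: [0.999, 0.038, 0.0, -0.0]
wrist_force: [0.2, 0.1, -0.0]
finger_gap: 1.002
[ 0.323  0.225 -0.74  -0.    -0.606  1.323] 1.0019782994672546 [438.43694265 -55.39791523  13.88290485]
-130 -80 [[447.4, -108.1, 52.3], [448.1, -104.2, 52.6], [448.8, -107.0, 52.7], [448.4, -106.5, 54.5], [442.0, -110.3, 54.8], [447.9, -103.9, 54.8], [436.1, -110.2, 55.4], [447.6, -105.7, 55.8]]
-80 -30 [[444.8, -43.4, 103.5], [446.6, -49.2, 105.8], [448.1, -63.7, 106.3], [447.9, -68.0, 106.5], [447.5, -61.1, 106.7], [449.7, -67.1, 107.2], [447.6, -54.4, 107.3], [447.1, -56.2, 108.1]]
-30 20 [[439.5, -10.0, 44.6], [427.1, -11.6, 44.8], [435.4, -11.3, 45.2], [437.7, -10.7, 46.4], [443.3, -10.5, 47.6], [430.8, -12.2, 47.6], [434.3, -12.7, 47.8], [432.8, -11.4, 48.5]]
```

View pics/c6.png

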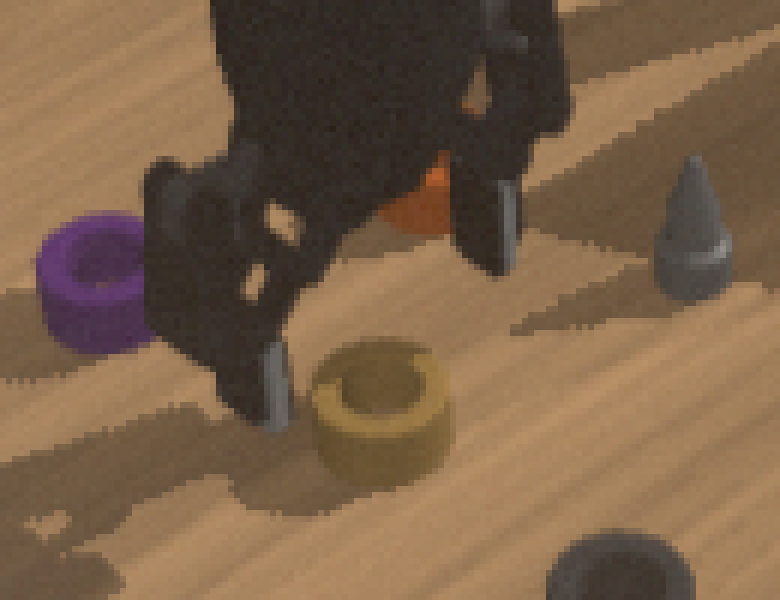

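The open tips are at z ≈ 45–52 and the shut tips were at 37, so the swing matches the stated 13 mm. That puts the fingers really about 33 mm higher than the reported TCP implies, while the cameras agree with the bench and the ring height. I'll go by vision, lowering in stages and watching the force.

```bash
python3 -m jog '[{"tx":0,"ty":0,"tz":0.02,"roll":0,"grip":-1},{"tx":0,"ty":0,"tz":0.04,"roll":0,"grip":-1},{"tx":0,"ty":0,"tz":0.04,"roll":0,"grip":-1}]' ; python3 -m jog '[{"tx":0,"ty":0,"tz":0.014,"roll":0,"grip":-1},{"tx":0,"ty":0,"tz":0.026,"roll":0,"grip":-1},{"tx":0,"ty":0,"tz":0.026,"roll":0,"grip":-1}]'
python3 - <<'E'
from h import *
im,d=cap('scene','s6.png')
cv2.imwrite('pics/c7.png',cv2.resize(im[195:295,200:330],(780,600),interpolation=cv2.INTER_NEAREST)[:,:,::-1])
V,U=np.mgrid[180:300,200:330];P=w('scene',d,U.ravel(),V.ravel());r=im[V.ravel(),U.ravel()].astype(int)
m=(r.max(1)<75)&(abs(P[:,0]-439)<40)&(abs(P[:,1]+55)<75)&(P[:,2]>5)
for a,b in((-130,-80),(-30,20)):
    q=P[m&(P[:,1]>a)&(P[:,1]<b)];
    if len(q): i=np.argsort(q[:,2])[:6];print(a,b,q[i].round(1).tolist())
E
```

```text
t: 5.5
position: [437.1, -55.8, -7.8]
tool_rot: [0.999, 0.037, -0.001, 0.0]
wrist_force: [-0.9, -0.1, 0.6]
finger_gap: 0.998
t: 5.8
position: [437.8, -55.6, -20.0]
tool_rot: [0.999, 0.038, -0.001, 0.0]
wrist_force: [-0.1, 0.2, -0.2]
finger_gap: 1.001
-130 -80 [[445.1, -103.8, 13.8], [447.6, -107.5, 18.4], [436.1, -110.0, 19.2], [446.9, -109.2, 19.2], [447.2, -104.7, 21.4], [449.3, -106.2, 21.6]]
-30 20 [[431.0, -12.0, 11.2], [439.3, -11.5, 11.5], [442.4, -11.5, 13.8], [430.4, -13.7, 14.5], [441.3, -10.5, 15.0], [439.1, -13.6, 15.4]]
```

View pics/c7.png

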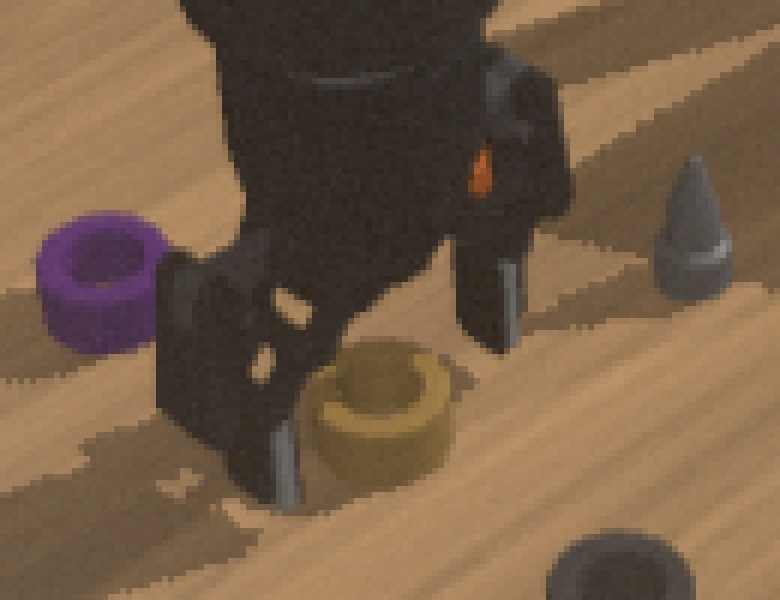

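The fingers now sit either side of the ring, with tips at about 12–15 mm and no contact force. Closing.

```bash
python3 -m jog '[{"tx":0,"ty":0,"tz":0,"roll":0,"grip":1},{"tx":0,"ty":0,"tz":0,"roll":0,"grip":1},{"tx":0,"ty":0,"tz":0,"roll":0,"grip":1},{"tx":0,"ty":0,"tz":0,"roll":0,"grip":1},{"tx":0,"ty":0,"tz":0,"roll":0,"grip":1},{"tx":0,"ty":0,"tz":0,"roll":0,"grip":1},{"tx":0,"ty":0,"tz":0,"roll":0,"grip":1},{"tx":0,"ty":0,"tz":0,"roll":0,"grip":1}]' 40
```

```text
t: 6.65
position: [438.7, -55.4, -18.6]
tool_rot: [0.999, 0.038, 0.0, -0.0]
wrist_force: [-0.8, 0.2, 5.1]
finger_gap: 0.492
```

Gap 0.49 means the ring is gripped. The 5 N upward suggests the tips brushed the bench. Lifting.

```bash
python3 -m jog '[{"tx":0,"ty":0,"tz":-0.02,"roll":0,"grip":1},{"tx":0,"ty":0,"tz":-0.07,"roll":0,"grip":1},{"tx":0,"ty":0,"tz":-0.14,"roll":0,"grip":1},{"tx":0,"ty":0,"tz":-0.22,"roll":0,"grip":1},{"tx":0,"ty":0,"tz":-0.3,"roll":0,"grip":1},{"tx":0,"ty":0,"tz":-0.38,"roll":0,"grip":1},{"tx":0,"ty":0,"tz":-0.4,"roll":0,"grip":1},{"tx":0,"ty":0,"tz":-0.4,"roll":0,"grip":1}]'
python3 - <<'E'
from h import *
im,d=cap('scene','s7.png');go([439,-55,182],4.3)
cv2.imwrite('pics/c8.png',cv2.resize(im[60:260,150:410],(780,600),interpolation=cv2.INTER_NEAREST)[:,:,::-1])
E
```

```text
t: 7.45
position: [439.0, -55.1, 182.7]
tool_rot: [0.999, 0.038, 0.002, -0.001]
wrist_force: [-0.2, 0.3, -2.4]
finger_gap: 0.49
t 7.5 pos [437.9 -55.3 180.8] yaw 4.29 gap 0.488 F [-0.2  0.2 -4. ] tips 11.0
tx ty tz [ 0.0022 -0.0004 -0.0023] roll -0.00026216111123392356
```

View pics/c8.png

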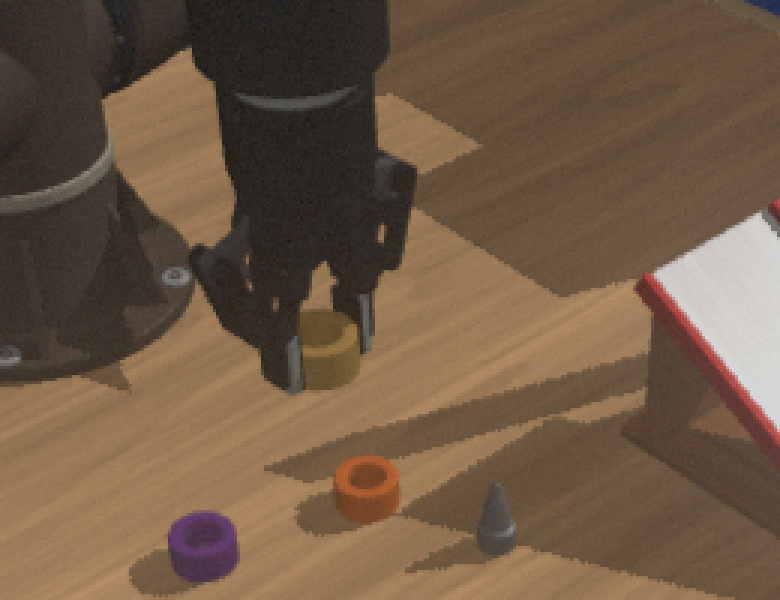

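Run:
```python
from h import *
z=np.load('/tmp/scene.npz');d=z['d'];im=z['im'].astype(int)
V,U=np.mgrid[160:195,240:275];V=V.ravel();U=U.ravel();P=w('scene',d,U,V);c=im[V,U]
m=(c[:,0]>85)&(c[:,0]-c[:,2]>45)&(P[:,2]>150);Q=P[m]
print(len(Q),np.percentile(Q,[2,50,98],axis=0).round(1))
go([502.7,-312.3,180.8],4.3)
```

```text
461 [[423.4 -72.8 204.9]
 [452.4 -52.7 220.7]
 [461.  -38.1 227.8]]
t 7.5 pos [437.9 -55.3 180.8] yaw 4.29 gap 0.488 F [-0.2  0.2 -4. ] tips 11.0
tx ty tz [ 9.070e-02  5.223e-01 -3.000e-04] roll -0.00026216111123392356
```

The ring's centre is at about z = 212, level and centred in the jaws. Carrying it over the slide at height.

```bash
python3 -m jog '[{"tx":0.01,"ty":0.06,"tz":0,"roll":0,"grip":1},{"tx":0.02,"ty":0.13,"tz":0,"roll":0,"grip":1},{"tx":0.04,"ty":0.21,"tz":0,"roll":0,"grip":1},{"tx":0.05,"ty":0.29,"tz":0,"roll":0,"grip":1},{"tx":0.065,"ty":0.37,"tz":0,"roll":0,"grip":1},{"tx":0.08,"ty":0.45,"tz":0,"roll":0,"grip":1},{"tx":0.09,"ty":0.52,"tz":0,"roll":0,"grip":1},{"tx":0.09,"ty":0.522,"tz":0,"roll":0,"grip":1}]';python3 -m jog '[{"tx":0,"ty":0,"tz":0.04,"roll":0,"grip":1},{"tx":0,"ty":0,"tz":0.08,"roll":0,"grip":1},{"tx":0,"ty":0,"tz":0.1,"roll":0,"grip":1},{"tx":0,"ty":0,"tz":0.1,"roll":0,"grip":1},{"tx":0,"ty":0,"tz":0.1,"roll":0,"grip":1}]'
python3 - <<'E'
from h import *
im,d=cap('scene','s8.png');go([502.7,-312.3,99],4.3)
cv2.imwrite('pics/c9.png',cv2.resize(im[240:440,60:320],(780,600),interpolation=cv2.INTER_NEAREST)[:,:,::-1])
V,U=np.mgrid[250:420,80:260];V=V.ravel();U=U.ravel();P=w('scene',d,U,V);c=im[V,U].astype(int)
m=(c[:,0]>85)&(c[:,0]-c[:,2]>40)&(P[:,2]>120)&(P[:,2]<220)&(abs(P[:,0]-503)<50)&(abs(P[:,1]+312)<40);Q=P[m]
print(len(Q),np.percentile(Q,[2,50,98],axis=0).round(1))
E
```

```text
t: 8.3
position: [501.9, -315.2, 177.0]
tool_rot: [0.999, 0.036, -0.003, -0.001]
wrist_force: [-0.2, 0.7, -3.2]
finger_gap: 0.493
t: 8.8
position: [502.9, -312.1, 130.7]
tool_rot: [0.999, 0.038, -0.0, -0.0]
wrist_force: [0.1, 0.4, -2.7]
finger_gap: 0.494
t 8.85 pos [ 503.3 -312.2  131.3] yaw 4.35 gap 0.496 F [ 0.   0.8 -2. ] tips 11.0
tx ty tz [-0.0013  0.      0.0647] roll 0.0015283028336490348
717 [[ 486.6 -330.   153.4]
 [ 514.8 -310.3  170.3]
 [ 524.5 -293.8  176. ]]
```

View pics/c9.png

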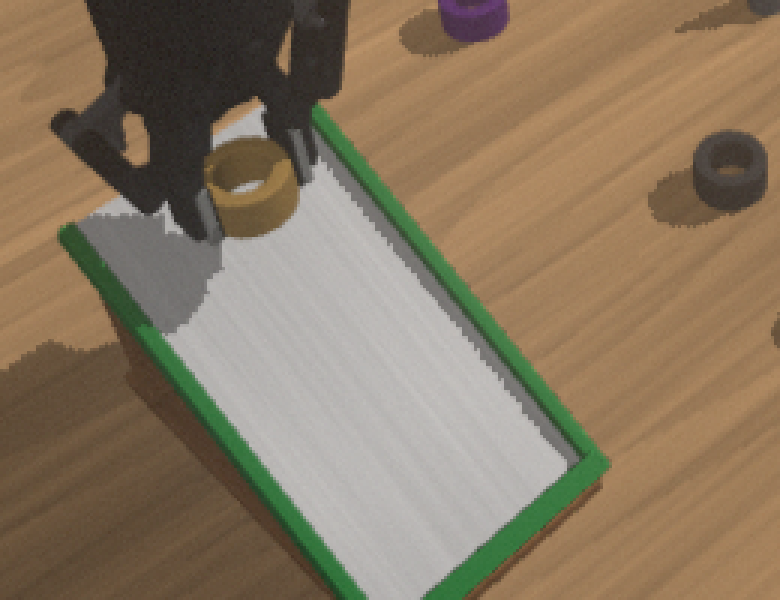

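The ring is held level over the upper slope, centred between the rails at (250,190), with its centre at about z = 162. The surface below it is at about 103.5. I'll lower 31 mm and hold for a moment.

```bash
python3 -m jog '[{"tx":0,"ty":0,"tz":0.025,"roll":0,"grip":1},{"tx":0,"ty":0,"tz":0.045,"roll":0,"grip":1},{"tx":0,"ty":0,"tz":0.06,"roll":0,"grip":1},{"tx":0,"ty":0,"tz":0.062,"roll":0,"grip":1},{"tx":0,"ty":0,"tz":0.062,"roll":0,"grip":1},{"tx":0,"ty":0,"tz":0.062,"roll":0,"grip":1},{"tx":0,"ty":0,"tz":0.062,"roll":0,"grip":1}]'
python3 - <<'E'
from h import *
im,d=cap('scene','s9.png')
cv2.imwrite('pics/c10.png',cv2.resize(im[260:360,70:200],(780,600),interpolation=cv2.INTER_NEAREST)[:,:,::-1])
V,U=np.mgrid[250:420,80:260];V=V.ravel();U=U.ravel();P=w('scene',d,U,V);c=im[V,U].astype(int)
m=(c[:,0]>85)&(c[:,0]-c[:,2]>40)&(P[:,2]>100)&(P[:,2]<220)&(abs(P[:,0]-503)<50)&(abs(P[:,1]+312)<40);Q=P[m]
print(len(Q),np.percentile(Q,[2,50,98],axis=0).round(1))
E
```

```text
t: 9.55
position: [503.2, -312.4, 100.3]
tool_rot: [0.999, 0.038, 0.0, 0.0]
wrist_force: [-0.1, -0.7, -2.3]
finger_gap: 0.491
671 [[ 486.8 -330.2  122.8]
 [ 514.6 -310.5  140.4]
 [ 524.8 -294.   145.8]]
```

View pics/c10.png

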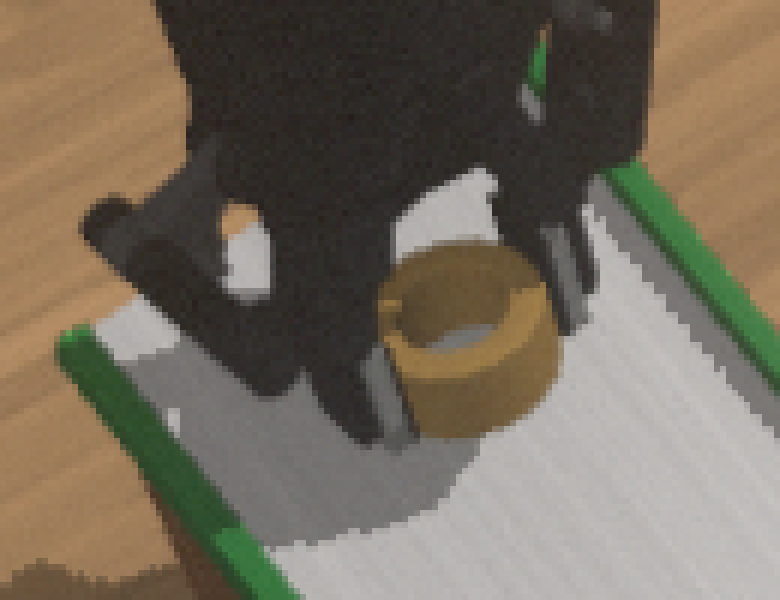

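The ring is low over the slope, hole upwards, about 3–4 mm from touching, with its centre at about 25 mm normal to the surface. Releasing with the arm still.

```bash
python3 -m jog '[{"tx":0,"ty":0,"tz":0,"roll":0,"grip":-1},{"tx":0,"ty":0,"tz":0,"roll":0,"grip":-1},{"tx":0,"ty":0,"tz":0,"roll":0,"grip":-1},{"tx":0,"ty":0,"tz":0,"roll":0,"grip":-1},{"tx":0,"ty":0,"tz":0,"roll":0,"grip":-1},{"tx":0,"ty":0,"tz":0,"roll":0,"grip":-1},{"tx":0,"ty":0,"tz":0,"roll":0,"grip":-1},{"tx":0,"ty":0,"tz":0,"roll":0,"grip":-1}]'; python3 -m jog '[{"tx":0,"ty":0,"tz":-0.05,"roll":0,"grip":-1},{"tx":0,"ty":0,"tz":-0.12,"roll":0,"grip":-1},{"tx":0,"ty":0,"tz":-0.2,"roll":0,"grip":-1},{"tx":0,"ty":0,"tz":-0.2,"roll":0,"grip":-1},{"tx":0,"ty":0,"tz":-0.2,"roll":0,"grip":-1},{"tx":0,"ty":0,"tz":-0.2,"roll":0,"grip":-1}]'
cat > chk.py <<'E'
from h import *
import sys
im,d=cap('scene','s%s.png'%sys.argv[1])
cv2.imwrite('pics/c%s.png'%sys.argv[1],cv2.resize(im[250:480,60:320],(678,600),interpolation=cv2.INTER_NEAREST)[:,:,::-1])
V,U=np.mgrid[300:440,100:260];V=V.ravel();U=U.ravel();P=w('scene',d,U,V);c=im[V,U].astype(int)
a=np.radians(28);b=np.radians(4.3);X=np.array([np.cos(a)*np.cos(b),np.cos(a)*np.sin(b),-np.sin(a)]);Y=np.array([-np.sin(b),np.cos(b),0]);Z=np.cross(X,Y)
L=(P-[546.7,-309,80])@np.c_[X,Y,Z]
m=(c[:,0]-c[:,2]>35)&(c[:,0]>c[:,1]+8)&(L[:,2]>5)&(L[:,2]<60)&(abs(L[:,1])<58)&(L[:,0]<118);Q=L[m];print(len(Q),np.percentile(Q,[2,50,98],axis=0).round(1))
t=Q[Q[:,2]>19]
if len(t)>9:
    A=np.c_[t[:,:2],np.ones(len(t))];print('top circle',cv2.minEnclosingCircle(t[:,:2].astype(np.float32)),'tilt',np.linalg.lstsq(A,t[:,2],rcond=None)[0])
E
python3 chk.py 11
```

```text
t: 10.4
position: [502.9, -312.3, 99.9]
tool_rot: [0.999, 0.038, -0.0, 0.0]
wrist_force: [0.8, 0.5, 0.3]
finger_gap: 0.999
t: 11.0
position: [502.3, -312.0, 199.0]
tool_rot: [0.999, 0.038, -0.001, -0.0]
wrist_force: [0.0, -0.8, -0.5]
finger_gap: 1.004
627 [[ 77.6 -27.1   7.5]
 [ 97.4  -7.6  24.2]
 [116.6  13.6  27.3]]
top circle ((97.34767150878906, -5.645357131958008), 22.008771896362305) tilt [-7.97066160e-04  1.16083596e-02  2.44981713e+01]
```

View pics/c11.png

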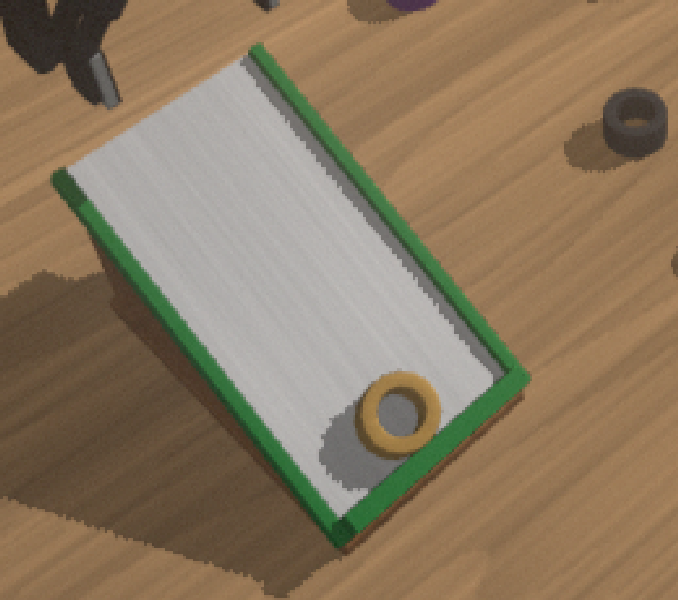

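The ring lies flat against the green stop at (398,413) in the crop, at slide x = 97, y = -6 and tilt about 0.6°. One more reading to confirm it's at rest, then I'll hand in.

```bash
python3 -m jog '[{"tx":0,"ty":0,"tz":0,"roll":0,"grip":-1},{"tx":0,"ty":0,"tz":0,"roll":0,"grip":-1},{"tx":0,"ty":0,"tz":0,"roll":0,"grip":-1},{"tx":0,"ty":0,"tz":0,"roll":0,"grip":-1}]'; python3 chk.py 12 && python3 -c "
from bench import ctrl
print(ctrl.hand_in())"
```

```text
t: 11.45
position: [502.9, -312.3, 199.6]
tool_rot: [0.999, 0.038, -0.0, -0.0]
wrist_force: [-0.1, -0.5, 0.7]
finger_gap: 1.0
632 [[ 77.6 -26.9   7.3]
 [ 97.3  -7.4  24.1]
 [116.5  13.8  27.3]]
top circle ((96.76246643066406, -5.562013149261475), 22.128068923950195) tilt [-5.28282825e-03 -4.97188841e-04  2.48743388e+01]
the job is handed in; nothing more can be done
None
```

The brass ring is lying flat against the green stop, and I handed the job in at about 11.5 s. I gripped it, held it level about 25 mm off the upper half of the green slope and opened the fingers. It slid down by itself while the arm stayed still.

**Last checks:** two readings about 0.45 s apart agreed:
- **Position:** the ring sits at slide x ≈ 97 mm, y ≈ -6 mm, with its top about 24.5 mm off the surface (centre about 12.5 mm).
- **Tilt:** below 1°.
- **Robot:** the gripper is open, about 100 mm above where it let go, and the wrist force is about zero.

**What failed or disagreed:**
- **First grasp missed:** the fingers shut about 13 mm above the ring without touching it. The fingertips were really about 33 mm higher than the reported TCP and tip length imply. I went by the cameras for height after that, and the second grasp held.
- **Light bench contact:** the wrist force showed 5 N upward at the second grasp, probably the fingertips brushing the bench.

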